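Poise the orange pipette above the open vial

TASK

Take the pipette with the orange finger rest up and out of its cradle on the stand, carry it upright over the bottle and the closed vials, and bring it to the open amber vial in the rack, ready to dispense. Finish while still holding it: plumb and still, the tip centred over the vial's mouth about 1 cm above the rim, touching nothing. On the way it must not touch the rack, the vials, the bottle or the other pipette, and these all stay as they are.

Things in the scene. Friction and masses are not known exactly. Their poses are not given: they have to be found in the camera images.
- pipette_orange: Pipette, 0.1 kg, hanging upright in the stand; white barrel, fine tip. Orange finger rest: bar 54 mm long (body y), 20 wide (x), 6 thick; orange sleeve with two flat pads 33 mm apart facing body +x and -x, each 22 wide, reaching 30 mm below the rest: grasp there from above. Origin on the axis at the rest's underside; z up the barrel; plunger ends 37 mm above, tip 201 mm below.
- pipette_orange_tip (a point): Lower end of the orange pipette's tip, on its axis, 201 mm below the pipette's origin (pipette frame 0, 0, -201 mm).
- pipette_green: A second pipette of the same make and size with a green finger rest, in the other cradle; which of the two cradles holds which pipette varies. Same frame. Stays where it hangs.
- pipette_stand: Grey two-place stand, fixed; open front towards its -x. Base 150 x 236 mm (x, y), 14 mm high, origin under its centre. Column at x = 62 mm carries a cross bar (front face x = 55, top 239 mm above the worktop). Two cradles at x = -20, y = 60 and -60 mm, see the cradle points.
- cradle_a (a point): Centre of the cradle at the stand's +y end, at seat height (235 mm above the worktop; stand frame -20, 60, 235 mm). Arms at 33 to 41 mm either side of it in y run from the cross bar to x = -44 mm, tops 239 mm; 28 mm long seats reach in to 17 mm from the centre. The finger rest's ends lie on the seats between 3.5 mm stops: lift at least 5 mm, better 15, then bring it out along the stand's -x.
- cradle_b (a point): The same for the cradle at the stand's -y end (stand frame -20, -60, 235 mm).
- open_vial: Open glass vial, amber, 27 mm in diameter and 48 mm high, without cap, standing loose in a pocket of the rack; origin at the centre of its underside, z up.
- vial_mouth (a point): Centre of the open vial's mouth, in the plane of its rim (axes as the vial's), 48 mm above the vial's underside (54 mm above the worktop); the opening is 18 mm across.
- vial_rack: White rack, 84 x 160 x 30 mm (x, y, z), fixed, with 2 x 4 pockets 38 mm apart (x = -19, +19; y = -57, -19, +19, +57 mm), pocket floor 6 mm above the worktop; origin under its centre.
- vial_a: Closed vial with a black cap, 28 mm in diameter, 56 mm high (62 mm above the worktop in the rack); origin at the centre of its underside.
- vial_b: Another closed vial with a black cap and dark contents, same size and origin.
- vial_c: Closed vial with a blue cap, same size and origin.
- reagent_bottle: Translucent bottle with a blue cap, 70 mm in diameter, 134 mm high, standing on the worktop between stand and rack; origin at the centre of its underside.
Things that resemble listed ones, but are neither listed nor needed, are in the scene too. Leave any yellow look-alike of the open_vial alone.

How it is judged:
By the outcome, as a careful person would: the job done as asked, in the order asked, and still so for the second after the job is handed in, while the arm keeps its last pose, push and grip.
It also fails if it takes over 40 s, if anything falls off the work surface, if the arm or the gripper's body presses on something with over 40 N, if the wrist force passes 120 N, or if a joint passes its speed limit or range.

ROBOT

A 7-joint arm with a two-finger parallel gripper is mounted at the origin on a cart in front of the work surface, level with it; the furniture and walls round the work are solid. World frame = base frame: x ahead of the robot, y to its left, z up, the work surface at z = 0. Lengths are in mm, angles in rad, forces in N, time in s.
With the tool pointing down it reaches from about 400 to 875 mm from the base axis. Payload 19.3 kg.
Tool frame: the origin (TCP) lies at the very end of the fingers, on their centre line; the grasp point (between the pads) lies 19 mm behind it (grip_point_offset is the z of the grasp point in the tool frame, in mm); z points along the fingers, x is the direction in which the jaws open and shut, and the axes are right-handed (so a half turn about z gives the same grasp; the last joint's range is limited). The gripper opens to 85 mm and grips with 20 to 120 N. Pads are 22 mm wide; open, the fingers measure 114 mm over their backs; the gripper's body (76 mm by 85 mm) begins 54 mm behind the grasp point. The pads swing forward as they close: fully open they stand 13 mm farther back than shut.
Start: joints at [1.082, 0.521, -0.036, 1.599, 0.021, 1.021, -0.113], TCP at [254.137, -570.989, 231.291] pointing down, gripper open.
Joint ranges: [-2.91, 2.91], [-0.3, 2.13], [-1.5, 1.42], [0.17, 2.43], [-1.26, 4.41], [0.16, 1.93], [-2.52, 2.52]. Speed limits (rad/s): [1.89, 1.89, 2.39, 2.39, 3.01, 3.01, 3.01].

INTERFACE

Orientations are given as a 3x3 rotation matrix whose columns are the frame's x, y, z axes.
In Python, from workcell import movep, movel, goto_joints, open_gripper, clamp, wait, inverse_kinematics, read_state, camera, PlanningError, finish_job, grip_point_offset gives the robot as it stands. Calls block until the motion is done:
- movep(position, orientation): joint-space move of the TCP to a pose.
- movel(position, frame=None, max_speed=150, guard=None): straight line of the TCP; frame=None keeps the orientation; max_speed is the mean speed in mm/s. With guard (N) it stops when the force on the tool has changed by that much, and returns True; else False.
- goto_joints(angles): joint-space move.
- open_gripper() and clamp(): open the fingers fully, or close them until they stop; the grip force is fixed at half the most.
- wait(seconds).
- inverse_kinematics(position, orientation): joint angles nearest the present ones, or None.
- read_state(): the state.
- camera(name): name is "scene" or "top"; returns a dict with "image" (480x640x3 uint8, blue, green, red), "range_z" (480x640 float32, mm along the optical axis (not along the pixel's ray), 0 where there is no reading), "fx", "fy", "cx", "cy" (pixels), "dist_coeffs" ([k1, k2, p1, p2, k3] as OpenCV has them; the pictures are not rectified), "cam_to_world" (4x4, takes a point from camera to world coordinates). Camera axes: x right, y up, looking along -z (the intrinsics and any distortion apply to the point x, -y, -z); pixel columns grow to the right and rows downward; lengths in mm; the calibration is good to about 2 mm. A picture is of the moment at which its call begins.
A pose or a line that the arm cannot do raises PlanningError and nothing moves.
- finish_job(): hands the job in, once; it reports no verdict.
The state is a dict: "time": time; "qpos": joint angles; "qvel": joint speeds; "joint_efforts": joint torques, N m; "eef_pos": TCP position; "tool_rot": TCP orientation; "ft_force": force on the tool from outside, world axes, zero at the start; "torque": the same for the moment, N m; "finger_gap": finger opening in mm.
Only numpy, scipy, OpenCV 4.12 (cv2) and the standard library are available. Lean on these libraries where they do the work, as an engineer would, in place of code of your own. Each camera call takes 0.05 s, during which the arm holds its last target.

## Working session

There is one attempt and no reset: what is moved stays moved. The work goes in short steps, each a Python script; the robot and the scene stay as the last script left them, time stands still between calls to the robot, and variables do not carry over. Pictures are saved under pics/ and viewed, and the job is handed in when it is done.

```bash
mkdir -p pics
cat > h.py <<'E'
import numpy as np, cv2, pickle
from workcell import *
def snap(n,tag):
    c=camera(n); pickle.dump(c,open(f'pics/{tag}.pkl','wb')); cv2.imwrite(f'pics/{tag}.png',c['image']); return c
def load(tag): return pickle.load(open(f'pics/{tag}.pkl','rb'))
def ray(c,u,v):
    K=np.array([[c['fx'],0,c['cx']],[0,c['fy'],c['cy']],[0,0,1]],float)
    p=cv2.undistortPoints(np.array([[[u,v]]],float),K,np.array(c['dist_coeffs'],float))[0,0]
    T=np.array(c['cam_to_world']); d=T[:3,:3]@np.array([p[0],-p[1],-1]); return T[:3,3],d
def onz(c,u,v,z):
    o,d=ray(c,u,v); return o+d*(z-o[2])/d[2]
def deproj(c,u,v):
    o,d=ray(c,u,v); return o+d*c['range_z'][int(round(v)),int(round(u))]
E
python3 - <<'E'
from h import *
for n in('scene','top'):
    c=snap(n,n+'0'); print(n,np.round(c['cam_to_world'],3).tolist(),c['fx'],c['cx'],c['cy'],c['dist_coeffs'])
s=read_state(); print(s['time'],s['eef_pos'],np.round(s['tool_rot'],3).tolist(),s['finger_gap'],grip_point_offset)
E
```

```text
scene [[-0.738, 0.325, -0.592, -158.972], [-0.675, -0.345, 0.652, 791.564], [0.008, 0.881, 0.474, 712.192], [0.0, 0.0, 0.0, 1.0]] 483.19872591225254 316.39793011739323 237.99111893342447 [-0.01903713  0.          0.          0.          0.        ]
top [[0.009, 0.988, -0.152, 310.147], [-1.0, 0.01, 0.007, 15.124], [0.008, 0.152, 0.988, 1580.927], [0.0, 0.0, 0.0, 1.0]] 505.8078813876174 325.56512381166885 240.81863431879722 [-0.08716966  0.          0.          0.          0.        ]
0.1 [ 254.022574   -570.73900035  230.7811916 ] [[0.407, -0.914, -0.0], [-0.914, -0.407, 0.001], [-0.001, 0.0, -1.0]] 85.6433638246111 -18.700000000000003
```

View pics/scene0.png

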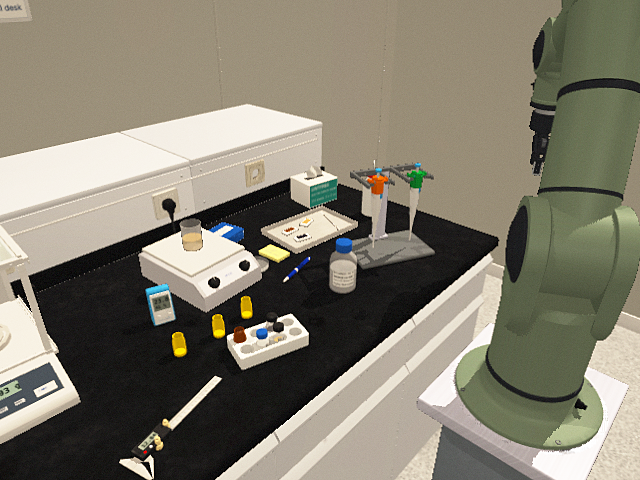

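View pics/top0.png

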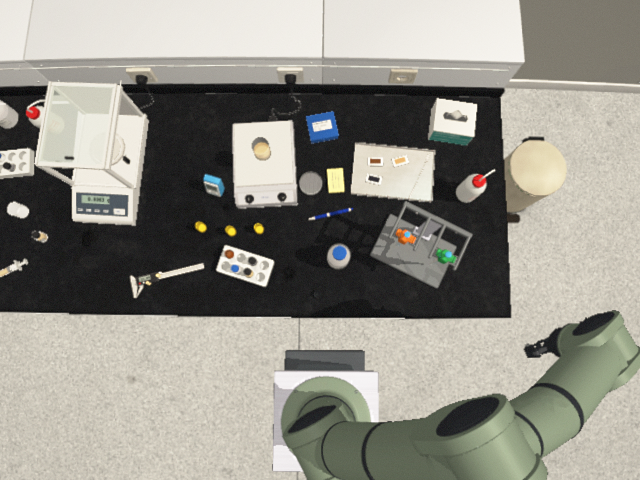

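Overview: orange pipette at top (404,236) / scene (377,183), green at top (446,257) / scene (416,178). Bottle at (338,256) and rack at (245,265), both in top. Next I'll take close crops.

Run:
```python
from h import *
a=load('top0')['image'];b=load('scene0')['image']
r=lambda im,x,y,w,h:cv2.resize(im[y:y+h,x:x+w],(400,300),interpolation=cv2.INTER_CUBIC)
cv2.imwrite('pics/crop0.png',np.vstack([np.hstack([r(a,370,195,110,82),r(a,190,210,100,75)]),np.hstack([r(b,340,150,110,82),r(b,215,295,110,82)])]))
```

```text
(no output)
```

View pics/crop0.png

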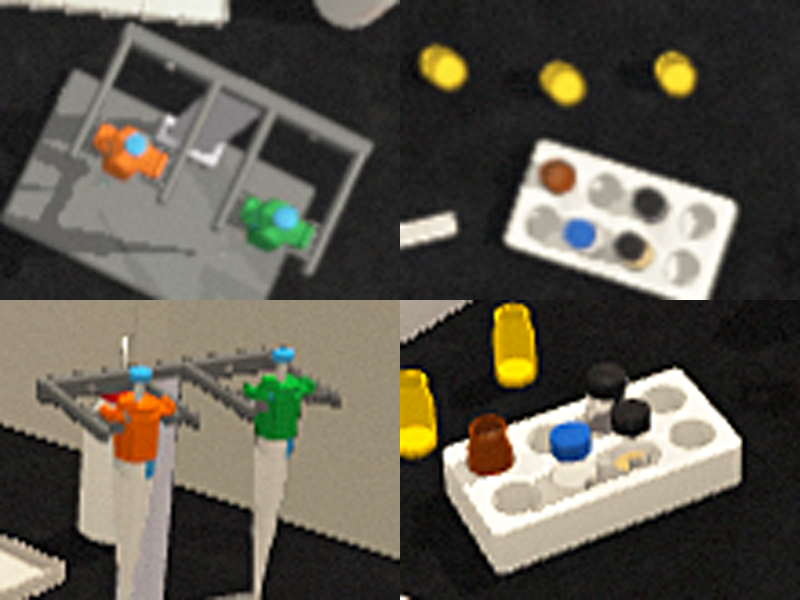

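Run:
```python
from h import *
t=load('top0');s=load('scene0')
def mask(c,col):
    h=cv2.cvtColor(c['image'],cv2.COLOR_BGR2HSV)
    return cv2.inRange(h,*col)
cols={'orange':((5,170,120),(14,255,255)),'green':((50,120,60),(80,255,255)),'plung':((95,90,150),(108,255,255)),'amber':((3,120,50),(14,255,200))}
rois={'top':dict(orange=(370,195,110,82),green=(370,195,110,82),plung=(370,195,110,82),amber=(190,210,100,75)),'scene':dict(orange=(340,150,110,82),green=(340,150,110,82),plung=(340,150,110,82),amber=(215,295,110,82))}
for n,c in(('top',t),('scene',s)):
  for k,v in cols.items():
    x,y,w,h=rois[n][k]; m=mask(c,v); mm=np.zeros_like(m); mm[y:y+h,x:x+w]=m[y:y+h,x:x+w]
    nn,l,st,ce=cv2.connectedComponentsWithStats(mm)
    for i in range(1,nn):
      if st[i,4]>=10:
        r=c['range_z'][l==i]; r=r[r>0]
        ys,xs=np.nonzero(l==i); P=np.array([deproj(c,a,b) for a,b in zip(xs,ys)])
        print(n,k,st[i].tolist(),ce[i].round(1),np.median(P,0).round(1),'zrange',P[:,2].min().round(),P[:,2].max().round())
# stand points via depth in top: bar/arms z 225..255
x,y,w,h=365,195,115,100
pts=[];
for v in range(y,y+h):
  for u in range(x,x+w):
    p=deproj(t,u,v); pts.append(p)
P=np.array(pts); print(np.histogram(P[:,2],bins=np.arange(-10,300,10)))
for lo,hi,nm in((4,24,'base'),(228,250,'bar')):
  m=((P[:,2]>lo)&(P[:,2]<hi)).reshape(h,w).astype(np.uint8)*255
  cv2.imwrite(f'pics/m_{nm}.png',cv2.resize(m,None,fx=4,fy=4,interpolation=0))
  print(nm,np.median(P[m.ravel()>0,2]))
```

```text
top orange [396, 229, 20, 15, 143] [404.2 236.8] [ 526.4 -202.4  242.6] zrange 212.0 252.0
top green [436, 249, 20, 14, 154] [444.2 256.4] [ 475.4 -310.4  242.9] zrange 20.0 267.0
top plung [405, 232, 5, 5, 21] [407. 234.] [ 532.7 -208.7  269.1] zrange 264.0 273.0
top plung [445, 252, 7, 5, 26] [448.1 254. ] [ 480.1 -317.3  268.9] zrange 13.0 274.0
top amber [225, 250, 9, 8, 52] [229.  253.6] [506.6 303.2  29.6] zrange 3.0 58.0
scene orange [367, 175, 21, 19, 218] [377.6 183.9] [ 522.2 -198.3  234.7] zrange 138.0 712.0
scene green [407, 170, 20, 18, 213] [416.5 178.3] [ 470.4 -305.4  237.2] zrange 207.0 712.0
scene plung [415, 163, 6, 3, 15] [417.4 164.2] [ 479.7 -314.2  270.3] zrange -271.0 272.0
scene plung [376, 168, 6, 4, 18] [378.1 169.3] [ 532.8 -210.8  269.8] zrange 240.0 272.0
scene amber [233, 326, 13, 17, 177] [239.  334.3] [499.8 306.1  46.9] zrange 3.0 712.0
(array([3525, 3724, 2195,  187,   24,   23,   22,   26,   22,   20,   16,
         16,    8,   19,   14,   14,   19,   17,   19,   19,   17,   18,
         29,   72,  830,  461,   16,   43,   21,    0]), array([-10,   0,  10,  20,  30,  40,  50,  60,  70,  80,  90, 100, 110,
       120, 130, 140, 150, 160, 170, 180, 190, 200, 210, 220, 230, 240,
       250, 260, 270, 280, 290]))
base 12.413228726340094
bar 238.55297113008191
```

Run:
```python
import cv2,numpy as np
cv2.imwrite('pics/mm.png',cv2.resize(np.hstack([cv2.imread('pics/m_base.png'),cv2.imread('pics/m_bar.png')]),(800,348)))
```

```text
(no output)
```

View pics/mm.png

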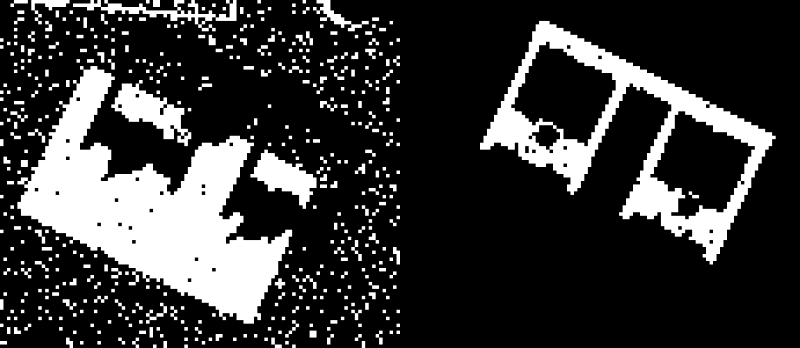

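Run:
```python
from h import *
t=load('top0');s=load('scene0')
x,y,w,h=365,195,115,100
Q=[]
for v in range(y,y+h):
  for u in range(x,x+w):
    p=deproj(t,u,v)
    if 232<p[2]<248: Q.append(onz(t,u,v,239)[:2])
Q=np.array(Q,np.float32); (c,sz,a)=cv2.minAreaRect(Q); print('bar rect',c,sz,a)
print('corners',cv2.boxPoints((c,sz,a)).round(1).tolist())
# base front edge
m=[]
for v in range(y,y+100):
  for u in range(x,x+w):
    p=deproj(t,u,v)
    if 10<p[2]<18: m.append((u,v))
im=np.zeros((480,640),np.uint8)
for u,v in m: im[v,u]=255
im=cv2.morphologyEx(im,cv2.MORPH_OPEN,np.ones((3,3)))
n,l,st,_=cv2.connectedComponentsWithStats(im); i=1+st[1:,4].argmax()
ys,xs=np.nonzero(l==i); B=np.array([onz(t,u,v,14)[:2] for u,v in zip(xs,ys)],np.float32)
r=cv2.minAreaRect(B);print('base',r)
for nm,c,u,v in(('top',t,407,234),('scene',s,378.1,169.)):
  print('plunger orange',nm,[onz(c,u,v,z).round(1)[:2].tolist() for z in(268,272)])
for nm,c,u,v in(('top',t,448.1,254),('scene',s,417.4,164.2)):
  print('plunger green',nm,onz(c,u,v,270).round(1))
# triangulate
def tri(p,q):
  o1,d1=ray(t,*p);o2,d2=ray(s,*q);A=np.stack([d1,-d2],1);k=np.linalg.lstsq(A,o2-o1,rcond=None)[0]
  a,b=o1+d1*k[0],o2+d2*k[1];return (a+b)/2,np.linalg.norm(a-b)
print(tri((407,234),(378.1,169)))
a=t['image'];b=s['image']
r=lambda im,x,y,w,h:cv2.resize(im[y:y+h,x:x+w],(400,300),interpolation=0)
cv2.imwrite('pics/crop1.png',np.vstack([np.hstack([r(a,388,222,40,30),r(a,216,240,40,30)]),np.hstack([r(b,358,162,40,30),r(b,222,320,40,30)])]))
```

```text
bar rect (535.3590698242188, -275.99267578125) (203.91835021972656, 113.2702865600586) 63.470542907714844
corners [[439.1000061035156, -341.8999938964844], [540.5, -392.5], [631.5999755859375, -210.10000610351562], [530.2000122070312, -159.5]]
base ((453.1745910644531, -319.456787109375), (29.941511154174805, 57.33189392089844), 11.543610572814941)
plunger orange top [[532.6, -209.0], [531.9, -208.3]]
plunger orange scene [[537.2, -216.1], [530.9, -207.1]]
plunger green top [ 480.  -316.7  270. ]
plunger green scene [ 479.  -316.3  270. ]
(array([ 531.9603381 , -208.49206085,  271.35899062]), np.float64(0.1367742873023981))
```

View pics/crop1.png

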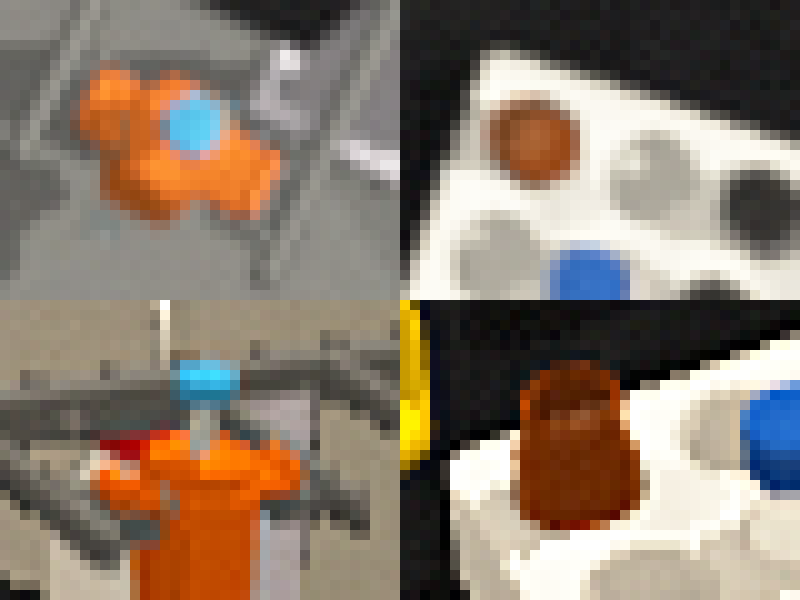

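Run:
```python
from h import *
t=load('top0');s=load('scene0')
hsv=cv2.cvtColor(t['image'],cv2.COLOR_BGR2HSV)
m=cv2.inRange(hsv,(0,0,110),(180,70,255)); k=np.zeros_like(m); k[238:292,212:280]=m[238:292,212:280]
n,l,st,_=cv2.connectedComponentsWithStats(k); i=1+st[1:,4].argmax(); ys,xs=np.nonzero(l==i)
Q=np.array([onz(t,u,v,30)[:2] for u,v in zip(xs,ys)],np.float32)
c,sz,a=cv2.minAreaRect(Q); print(c,sz,a)
bp=cv2.boxPoints((c,sz,a)); print(bp.round(1).tolist())
# long axis dir
e=[bp[1]-bp[0],bp[2]-bp[1]]; L=max(e,key=np.linalg.norm); yv=L/np.linalg.norm(L); yv*=np.sign(yv[1]); xv=np.array([yv[1],-yv[0]])
print('pockets',[(i,j,(np.array(c)+xv*i+yv*j).round(1).tolist()) for i in(19,) for j in(57,19)])
print('scene rim',onz(s,238.7,329,54).round(1))
for z in(30,45,54): print('top blob z',z,onz(t,229,253.8,z).round(1))
for n,uv in(('bottle',(339,254)),('vb1',(252,261)),('vb2',(247,271)),('vc',(235,268))): print(n,deproj(t,*uv).round(1))
im=cv2.resize(t['image'][238:268,206:246],(800,600),interpolation=0); cv2.imwrite('pics/v.png',im)
im=cv2.resize(s['image'][318:348,220:260],(800,600),interpolation=0); cv2.imwrite('pics/v2.png',im)
```

```text
(469.9947509765625, 252.72390747070312) (165.55580139160156, 88.2782211303711) 72.912353515625
[[403.5, 186.60000610351562], [487.8999938964844, 160.60000610351562], [536.5, 318.8999938964844], [452.1000061035156, 344.79998779296875]]
pockets [(19, 57, [504.9, 301.6]), (19, 19, [493.7, 265.3])]
scene rim [507.5 300.7  54. ]
top blob z 30 [505.3 302.8  30. ]
top blob z 45 [503.4 300.   45. ]
top blob z 54 [502.3 298.3  54. ]
bottle [494.5 -34.  136.3]
vb1 [479.9 226.1  63.1]
vb2 [449.4 240.1  64.3]
vc [458.8 278.   56.8]
```

View pics/v.png

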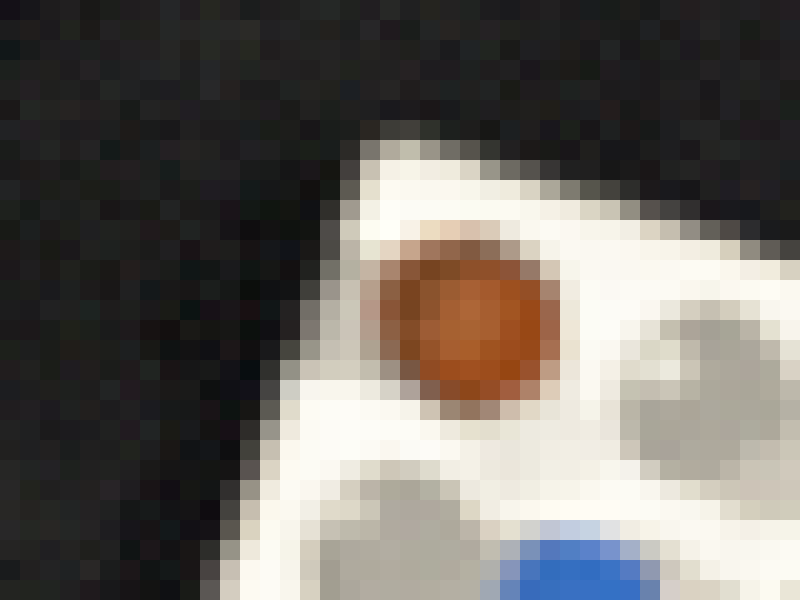

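View pics/v2.png

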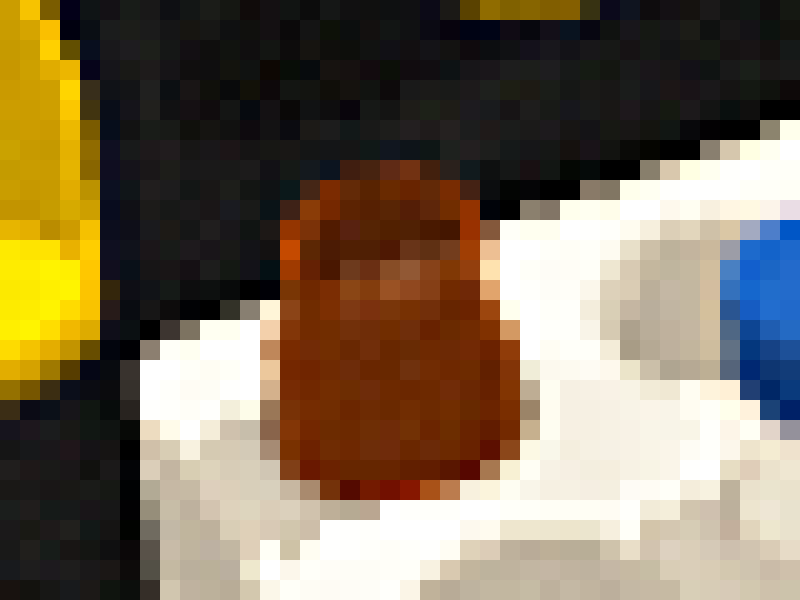

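```bash
cat >> h.py <<'E'
YAW=np.radians(-26.1)
def R(a): 
    x=np.array([np.cos(a),np.sin(a),0]); z=np.array([0,0,-1.]); return np.stack([x,np.cross(z,x),z],1)
SX=np.array([np.cos(YAW),np.sin(YAW)])
G=np.array([532.3,-208.2])
E
python3 - <<'E'
from h import *
print(read_state()['time'])
for f in(0,np.pi):
  for p in([254,-571,340],[*G,340],[*G,202],[*(G-100*SX),225],[*(G-100*SX),370],[470,50,370],[506.5,301.8,350],[506.5,301.8,232]):
    for da in (0,0.6):
      q=inverse_kinematics(p,R(YAW+f+da)); print(f,da,np.round(p),None if q is None else np.round(q,2))
E
```

```text
0.1
0 0 [ 254 -571  340] [ 1.2   0.44 -0.21  1.45  0.09  1.26  0.52]
0 0.6 [ 254 -571  340] [ 1.29  0.45 -0.34  1.44  0.15  1.27  1.07]
0 0 [ 532. -208.  340.] [ 0.5   0.35 -0.31  1.59  0.11  1.22 -0.29]
0 0.6 [ 532. -208.  340.] [ 0.6   0.37 -0.45  1.58  0.17  1.23  0.26]
0 0 [ 532. -208.  202.] [ 0.48  0.48 -0.3   1.76  0.17  0.92 -0.34]
0 0.6 [ 532. -208.  202.] [ 0.58  0.5  -0.43  1.76  0.25  0.94  0.19]
0 0 [ 442. -164.  225.] [ 0.54  0.31 -0.38  1.98  0.14  0.88 -0.37]
0 0.6 [ 442. -164.  225.] [ 0.64  0.32 -0.51  1.98  0.2   0.89  0.18]
0 0 [ 442. -164.  370.] [ 0.57  0.16 -0.39  1.77  0.06  1.22 -0.29]
0 0.6 [ 442. -164.  370.] [ 0.67  0.17 -0.5   1.77  0.09  1.23  0.28]
0 0 [470  50 370] [ 0.32  0.19 -0.65  1.76  0.12  1.23 -0.81]
0 0.6 [470  50 370] [ 0.39  0.2  -0.73  1.76  0.14  1.24 -0.23]
0 0 [506. 302. 350.] [ 0.06  0.54 -1.08  1.5   0.48  1.38 -1.5 ]
0 0.6 [506. 302. 350.] [ 0.06  0.55 -1.09  1.5   0.49  1.39 -0.91]
0 0 [506. 302. 232.] [ 0.04  0.66 -1.04  1.66  0.61  1.18 -1.61]
0 0.6 [506. 302. 232.] [ 0.1   0.72 -1.17  1.66  0.7   1.24 -1.08]
3.141592653589793 0 [ 
[... 568 characters left out ...]
141592653589793 0.6 [ 442. -164.  225.] [-0.29  0.35  0.66  2.02 -0.28  0.86 -2.47]
3.141592653589793 0 [ 442. -164.  370.] [ 1.3   0.41 -1.41  1.74  0.42  1.35  2.49]
3.141592653589793 0.6 [ 442. -164.  370.] [-0.74  0.31  1.25  1.82 -0.31  1.24 -2.4 ]
3.141592653589793 0 [470  50 370] [ 0.77  0.34 -1.26  1.75  0.33  1.31  2.12]
3.141592653589793 0.6 [470  50 370] None
3.141592653589793 0 [506. 302. 350.] [ 0.14  0.63 -1.27  1.5   0.6   1.45  1.54]
3.141592653589793 0.6 [506. 302. 350.] [ 0.14  0.63 -1.27  1.5   0.6   1.45  2.14]
3.141592653589793 0 [506. 302. 232.] [ 0.14  0.78 -1.27  1.66  0.77  1.3   1.41]
3.141592653589793 0.6 [506. 302. 232.] [ 0.14  0.78 -1.27  1.66  0.77  1.3   2.01]
```

Things that could be confused: the pipettes are orange top (404,236) and green (446,257). The vials are amber in the rack at top (229,254), with yellow look-alikes outside it at (201,227), (230,231) and (259,229). The crops confirm the orange rest and the amber open vial in the rack's corner pocket. Next I move above the orange pipette and look.

Run:
```python
from h import *
p=read_state()['eef_pos']
movel([p[0],p[1],345],max_speed=250)
movep([*G,345],R(YAW))
print(read_state()['time'],read_state()['eef_pos'])
snap('top','top1');snap('scene','scene1')
a=load('top1')['image'];b=load('scene1')['image']
r=lambda im,x,y,w,h:cv2.resize(im[y:y+h,x:x+w],(400,300),interpolation=cv2.INTER_CUBIC)
cv2.imwrite('pics/crop2.png',np.hstack([r(a,360,180,120,90),r(b,330,110,120,90)]))
```

```text
2.3833 [ 531.84122552 -209.59726311  344.88097172]
```

View pics/crop2.png

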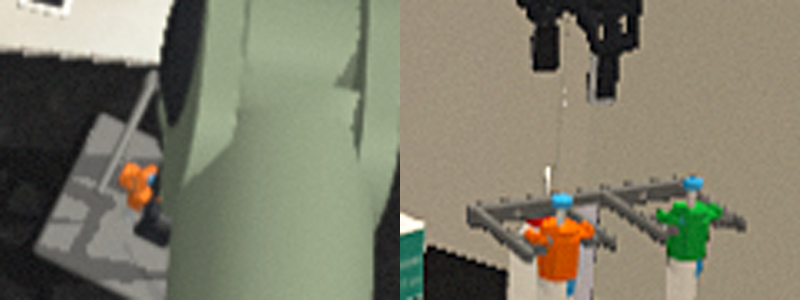

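```bash
cat >> h.py <<'E'
def proj(c,P):
    T=np.linalg.inv(np.array(c['cam_to_world'])); q=T[:3,:3]@np.array(P,float)+T[:3,3]; q=np.array([q[0],-q[1],-q[2]])
    K=np.array([[c['fx'],0,c['cx']],[0,c['fy'],c['cy']],[0,0,1]],float)
    return cv2.projectPoints(q.reshape(1,1,3),np.zeros(3),np.zeros(3),K,np.array(c['dist_coeffs'],float))[0].ravel()
E
python3 - <<'E'
from h import *
s=load('scene1'); st=read_state(); e=st['eef_pos'];print(st['time'],e,np.round(st['tool_rot'],4).tolist())
x=st['tool_rot'][:,0]
for d in(-57,-43,43,57): 
  p=proj(s,e+x*d+[0,0,13]); print(d,p, (p-[330,110])*3.333+[400,0])
E
```

```text
2.4833 [ 531.89578832 -209.38983362  344.90300649] [[0.8971, -0.4418, -0.0003], [-0.4418, -0.8971, -0.0002], [-0.0001, 0.0003, -1.0]]
-57 [391.57602531 143.06115595] [605.23289235 110.19283278]
-43 [388.79879276 141.46037627] [595.97637626 104.85743409]
43 [372.84087333 132.26683552] [542.78863081  74.2153628 ]
57 [370.40951016 130.8667728 ] [534.68489737  69.54895373]
```

Run:
```python
from h import *
print(movel([*G,202.5],frame=R(YAW),max_speed=120,guard=8))
wait(0.2); st=read_state(); print(st['time'],st['eef_pos'],st['ft_force'])
clamp(); wait(0.2); st=read_state(); print(st['time'],st['eef_pos'],st['ft_force'],st['finger_gap'])
snap('scene','scene2'); snap('top','top2')
cv2.imwrite('pics/crop3.png',cv2.resize(load('scene2')['image'][110:230,320:480],(800,600),interpolation=cv2.INTER_CUBIC))
```

```text
False
4.025 [ 532.44849873 -208.28499731  202.90370902] [-0.14129996 -0.45192968 -0.20510137]
4.7583 [ 532.24066221 -208.18215131  202.70434965] [-3.30002164  1.46225126  5.614184  ] 32.4923837539136
```

View pics/crop3.png

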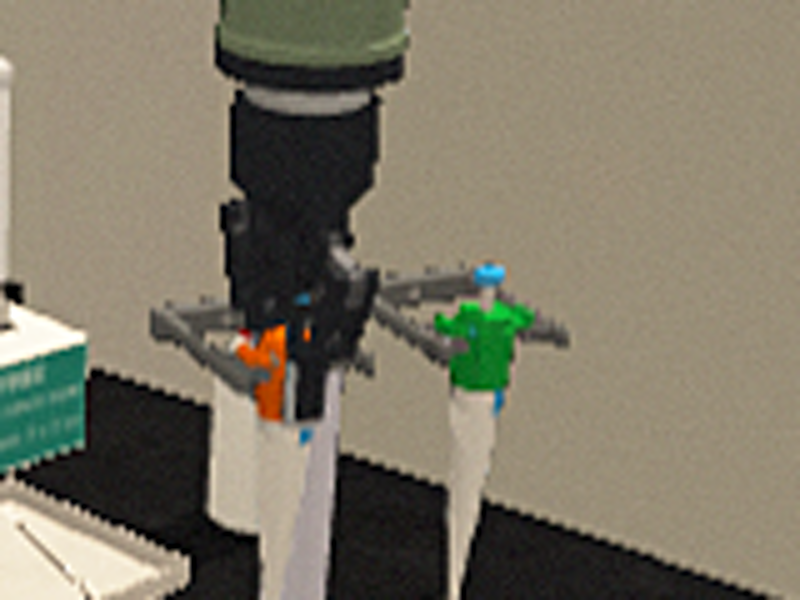

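Grip gap is 32.5 mm and the jaws sit on the orange sleeve's pads. Now lift, pull out and raise.

Run:
```python
from h import *
e=read_state()['eef_pos']
movel([e[0],e[1],225],frame=R(YAW),max_speed=60); 
o=np.array(e[:2])-110*SX
movel([*o,226],frame=R(YAW),max_speed=120)
movel([*o,360],frame=R(YAW),max_speed=150)
wait(0.2)
st=read_state(); print(st['time'],st['eef_pos'],st['ft_force'],st['finger_gap'])
snap('scene','scene3')
cv2.imwrite('pics/crop4.png',cv2.resize(load('scene3')['image'][60:300,280:600],(800,600),interpolation=cv2.INTER_CUBIC))
```

```text
7.6917 [ 433.28591227 -159.77171924  359.45023402] [ 0.64981065 -0.19805554 -1.48385892] 32.27450116156536
```

View pics/crop4.png

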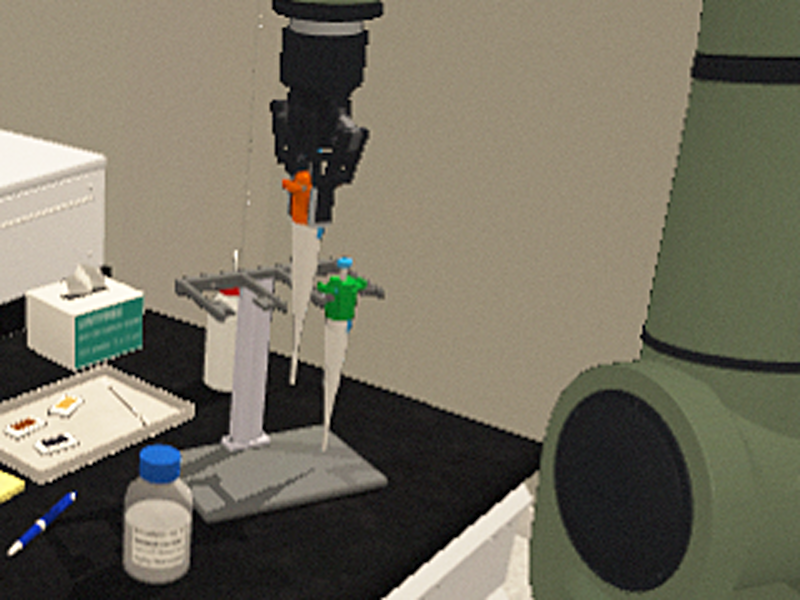

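Pipette is out and upright, with the green one undisturbed. Now I carry it over the bottle to a point high above the vial, then measure the tip.

Run:
```python
from h import *
movel([485,-34,362],frame=R(YAW),max_speed=150)
movel([506.5,301.8,362],frame=R(YAW),max_speed=180)
movel([506.5,301.8,262],frame=R(YAW),max_speed=120)
wait(0.5)
st=read_state(); print(st['time'],st['eef_pos'],np.round(st['tool_rot'],4).tolist(),st['ft_force'],st['finger_gap'])
s=snap('scene','scene4');t=snap('top','top4')
for z in(93.5,): print(proj(s,[506.5,301.8,z]),proj(t,[506.5,301.8,z]),proj(s,[506.5,301.8,54]))
cv2.imwrite('pics/crop5.png',cv2.resize(s['image'][230:350,180:340],(800,600),interpolation=0))
cv2.imwrite('pics/crop6.png',cv2.resize(t['image'][210:300,190:310],(800,600),interpolation=0))
```

```text
12.3 [506.51802987 301.82332802 262.06291027] [[0.898, -0.44, 0.0001], [-0.44, -0.898, 0.0], [0.0001, -0.0001, -1.0]] [ 0.39781138  0.7290416  -1.64914855] 32.77003840015553
[237.29059605 314.49598823] [225.50432277 250.68790153] [238.60695878 329.45934666]
```

View pics/crop5.png

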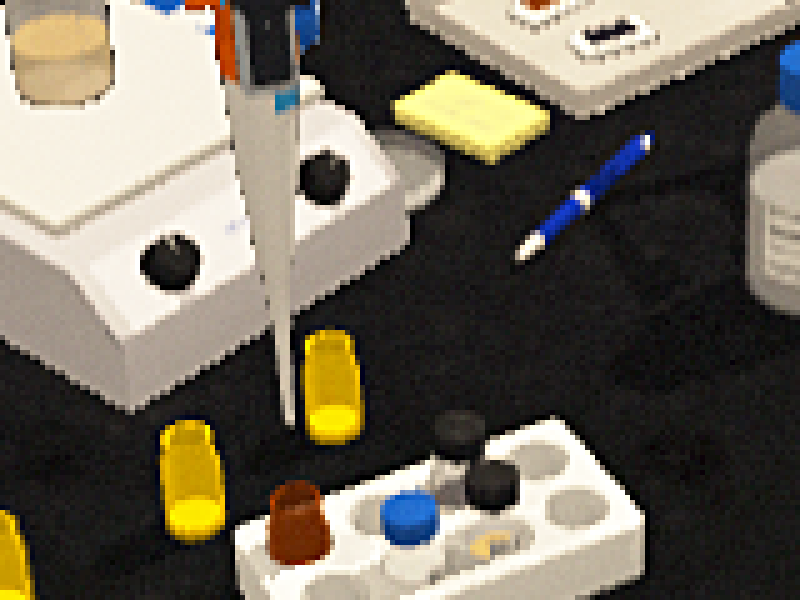

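View pics/crop6.png

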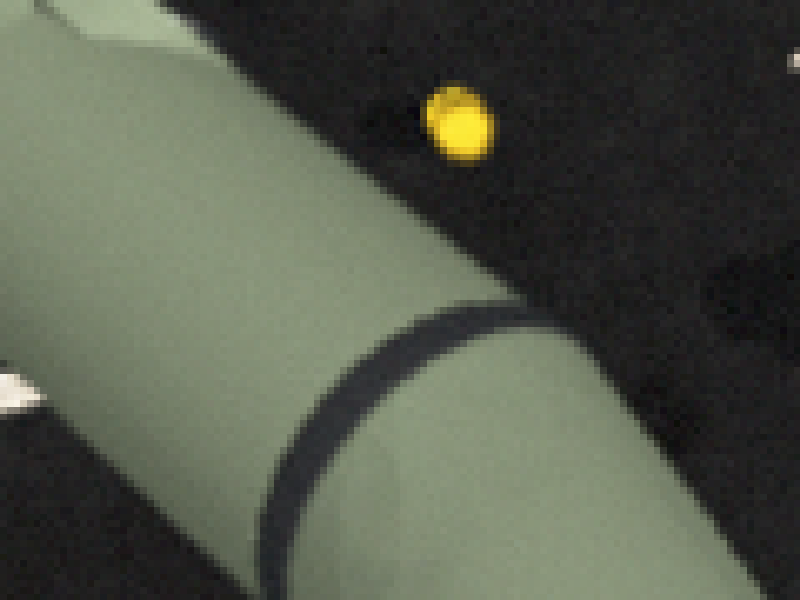

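Tip in scene at (237.3,314.5), exactly as predicted from the TCP with an upright pipette, so the grip is plumb and axial. The top view is blocked by the arm, so I'll refine the mouth position from the scene picture with several cues.

Run:
```python
from h import *
s0=load('scene0');s=load('scene4');t=load('top0')
for c in(s0,s):
  g=c['image'][:,:,2].astype(int); print(g[322:345,236:242].mean(1).round().astype(int).tolist())
  print('row328-331 R',[g[r,230:250].tolist() for r in(328,330)])
print('rim',onz(s0,238.9,328.5,54).round(1),'body30',onz(s0,239.5,338.5,30).round(1))
# axis check
print('axis',[proj(s,[506.5,301.8,z]).round(1).tolist() for z in(93.5,150,200,230)])
hsv=cv2.cvtColor(s['image'],cv2.COLOR_BGR2HSV)
for v in(250,260,270,280,290,300,310):
  row=s['image'][v,218:246].min(1).astype(int); print(v,row.tolist())
# rack in scene: white mask top-face corners
m=cv2.inRange(cv2.cvtColor(s0['image'],cv2.COLOR_BGR2HSV),(0,0,225),(180,60,255)); 
cv2.imwrite('pics/rk.png',np.hstack([cv2.resize(s0['image'][310:370,222:312],(400,267)),cv2.resize(cv2.cvtColor(m[310:370,222:312],cv2.COLOR_GRAY2BGR),(400,267),interpolation=0)]))
# caps in both views for cross-calibration
def blob(c,lo,hi,roi):
  x,y,w,h=roi;m=cv2.inRange(cv2.cvtColor(c['image'],cv2.COLOR_BGR2HSV)[y:y+h,x:x+w],lo,hi);n,l,st,ce=cv2.connectedComponentsWithStats(m);i=1+st[1:,4].argmax();return ce[i]+[x,y],st[i]
print(blob(t,(100,120,80),(125,255,255),(215,245,60,40)),blob(s0,(100,120,60),(125,255,255),(222,310,100,60)))
```

```text
[20, 21, 28, 17, 70, 103, 94, 81, 85, 117, 137, 121, 111, 108, 109, 110, 109, 110, 109, 101, 122, 220, 255]
row328-331 R [[26, 26, 25, 10, 62, 138, 117, 92, 86, 88, 84, 94, 113, 147, 0, 0, 139, 130, 255, 255], [25, 25, 19, 19, 197, 92, 75, 80, 79, 78, 104, 95, 115, 160, 237, 255, 255, 255, 255, 255]]
[20, 24, 26, 17, 72, 102, 93, 82, 84, 116, 138, 120, 112, 111, 111, 109, 110, 110, 108, 102, 123, 222, 255]
row328-331 R [[23, 29, 14, 4, 66, 138, 120, 89, 86, 87, 86, 90, 110, 151, 0, 0, 140, 130, 255, 255], [24, 28, 27, 30, 194, 87, 74, 77, 78, 78, 101, 97, 120, 166, 239, 255, 255, 255, 255, 255]]
rim [508.5 299.3  54. ] body30 [505.8 302.1  30. ]
axis [[237.3, 314.5], [235.3, 292.1], [233.5, 271.2], [232.4, 258.1]]
250 [228, 230, 228, 229, 228, 231, 238, 141, 155, 157, 153, 158, 156, 166, 160, 156, 164, 15, 30, 32, 36, 54, 155, 138, 156, 201, 160, 173]
260 [204, 191, 160, 146, 134, 161, 191, 209, 176, 148, 151, 148, 150, 152, 158, 155, 157, 156, 152, 152, 162, 180, 253, 230, 205, 187, 90, 46]
270 [214, 222, 229, 232, 233, 234, 233, 235, 234, 239, 251, 138, 148, 149, 153, 156, 156, 154, 154, 149, 164, 254, 250, 199, 142, 28, 0, 0]
280 [14, 2, 241, 244, 233, 232, 234, 234, 235, 232, 232, 240, 250, 129, 145, 153, 156, 155, 153, 152, 162, 147, 147, 150, 147, 145, 145, 146]
290 [165, 145, 147, 147, 150, 150, 154, 149, 146, 150, 148, 145, 150, 149, 149, 80, 150, 154, 158, 153, 146, 144, 153, 165, 109, 1, 10, 21]
300 [145, 143, 145, 145, 147, 152, 174, 88, 112, 0, 16, 23, 19, 26, 19, 8, 13, 137, 170, 170, 36, 6, 12, 0, 0, 0, 0, 0]
310 [24, 25, 34, 28, 26, 18, 27, 18, 25, 25, 27, 17, 30, 18, 22, 25, 15, 13, 107, 174, 141, 0, 8, 0, 0, 0, 0, 0]
(array([234.46153846, 268.07692308]), array([16, 20,  8,  7, 39], dtype=int32)) (array([261.3 , 333.22]), array([ 34,  18,  11,  11, 100], dtype=int32))
```

View pics/rk.png

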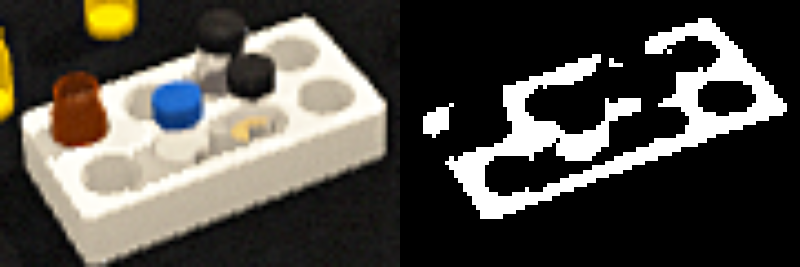

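Run:
```python
from h import *
s0=load('scene0')
P=[onz(s0,222+x/4.444-.5,310+y/4.444-.5,30)[:2] for x,y in((22,124),(98,218),(386,104),(312,15))]
P=np.array(P);print(P.round(1).tolist(),[np.linalg.norm(P[i]-P[i-1]).round(1) for i in range(4)])
c=P.mean(0);yv=(P[0]+P[1]-P[2]-P[3]);yv/=np.linalg.norm(yv);xv=np.array([yv[1],-yv[0]])
print(c,np.degrees(np.arctan2(xv[1],xv[0])),c+19*xv+57*yv)
```

```text
[[529.0, 319.0], [451.4, 336.4], [410.5, 187.6], [487.8, 161.8]] [np.float64(162.5), np.float64(79.5), np.float64(154.3), np.float64(81.5)]
[469.71901189 251.19071693] -15.021409238692728 [502.84302132 301.3185535 ]
```

Run:
```python
from h import *
print(movel([506.8,301.2,232.5],frame=R(YAW),max_speed=50,guard=6))
wait(0.6)
st=read_state(); print(st['time'],st['eef_pos'],np.round(st['tool_rot'],4).tolist(),st['ft_force'],st['finger_gap'],np.abs(st['qvel']).max())
s=snap('scene','scene5')
e=st['eef_pos']
print('tip',proj(s,[e[0],e[1],e[2]-168.5]),'rim@54',proj(s,[e[0],e[1],54]))
im=s['image']
cv2.imwrite('pics/crop7.png',cv2.resize(im[312:348,215:263],(800,600),interpolation=0))
```

```text
False
13.7417 [506.80308317 301.22140343 232.52958225] [[0.898, -0.4399, 0.0], [-0.4399, -0.898, 0.0], [0.0, -0.0, -1.0]] [0.53524104 0.46799334 0.48851402] 32.59258012843162 0.0030376177497081873
tip [238.39832706 325.52439105] rim@54 [238.72746483 329.2698212 ]
```

View pics/crop7.png

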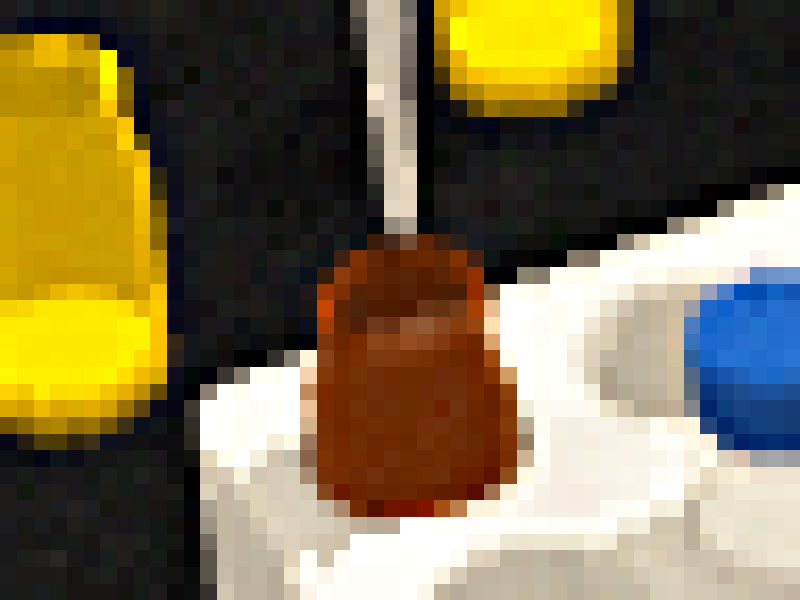

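Run:
```python
from h import *
for tag,(x,y,w,h) in(('scene0',(230,320,20,24)),('scene4',(230,320,20,24)),('top0',(220,245,18,18))):
  c=load(tag);P=np.array([deproj(c,u,v) for v in range(y,y+h) for u in range(x,x+w)])
  d=np.hypot(P[:,0]-506.8,P[:,1]-301.2)
  for lo,hi in((48,58),(36,48)):
    q=P[(P[:,2]>lo)&(P[:,2]<hi)&(d<22)]
    if len(q)>3: 
      A=np.c_[2*q[:,:2],np.ones(len(q))];sol=np.linalg.lstsq(A,(q[:,:2]**2).sum(1),rcond=None)[0]
      print(tag,lo,len(q),'mean',q.mean(0).round(1),'mid',((q.max(0)+q.min(0))/2).round(1),'circ',sol[:2].round(1),np.sqrt(sol[2]+sol[:2]@sol[:2]).round(1))
```

```text
scene0 48 75 mean [504.3 303.5  53.1] mid [504.  303.3  52.9] circ [504.7 303.2] 10.2
scene0 36 78 mean [500.  306.4  42.8] mid [503.3 304.3  42. ] circ [504.2 303.6] 11.7
scene4 48 75 mean [504.1 303.4  53. ] mid [505.  303.3  52.9] circ [504.7 303.2] 10.2
scene4 36 80 mean [500.4 306.7  42.7] mid [503.5 305.3  42.1] circ [504.2 303.6] 11.8
top0 48 15 mean [509.1 303.9  51.7] mid [506.6 304.   52.3] circ [506.6 303.6] 10.4
top0 36 23 mean [502.  299.8  41.3] mid [503.8 301.7  42.1] circ [506.2 302. ] 12.5
```

Run:
```python
from h import *
c=load('scene4')
for z in(100,110,125,140,160,180):
  u,v=proj(c,[506.5,301.8,z]); 
  P=np.array([deproj(c,round(u)+d,round(v)) for d in(-1,0,1)]); print(z,P.round(1).tolist())
c=load('scene0'); 
g=np.array([deproj(c,u,v) for u,v in((232,339),(233,340),(300,322),(303,333),(246,352),(270,347))]);print(g[:,2].round(1))
```

```text
100 [[613.4, 226.2, 3.3], [505.8, 302.5, 100.7], [503.8, 301.4, 101.1]]
110 [[506.1, 303.9, 111.6], [503.0, 303.7, 113.0], [504.4, 300.1, 110.4]]
125 [[647.3, 201.8, 3.1], [504.5, 303.8, 127.4], [506.1, 300.0, 124.6]]
140 [[505.9, 303.9, 141.7], [503.5, 303.2, 142.5], [502.2, 301.7, 142.4]]
160 [[506.8, 303.9, 160.9], [502.4, 304.7, 163.3], [501.5, 302.9, 162.8]]
180 [[502.6, 307.7, 183.8], [500.4, 306.9, 184.4], [500.1, 304.7, 183.5]]
[33.8 24.   2.  33.1 11.4 29.7]
```

Run:
```python
from h import *
print(movel([506.2,302.0,232.5],frame=R(YAW),max_speed=10,guard=6))
wait(1.0)
st=read_state(); print(st['time'],st['eef_pos'],st['ft_force'],st['finger_gap'],np.abs(st['qvel']).max())
s=snap('scene','scene6'); d=cv2.absdiff(s['image'],load('scene0')['image'])[300:375,215:320].max(2); print('rack area changed px',(d>60).sum())
d=cv2.absdiff(s['image'],load('scene0')['image'])[235:300,325:365].max(2); print('bottle',(d>60).sum())
cv2.imwrite('pics/fin.png',s['image'])
```

```text
False
15.0417 [506.18645918 302.00085414 232.48528017] [-0.29886177 -0.38118529 -0.78374184] 32.600002521082715 0.001656439765423603
rack area changed px 96
bottle 3
```

View pics/fin.png

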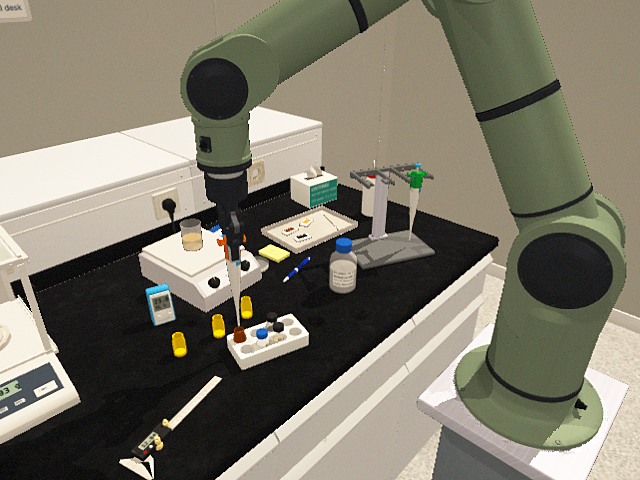

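The pipette hangs upright with its tip at scene (238,325) above the amber vial, and the rack, bottle and green pipette look as before. The roughly 96 changed pixels in the rack area fit the tip itself now being in view. Handing in.

```bash
python3 -c "
from h import *
print(finish_job())"
```

```text
the job is handed in; nothing more can be done
None
```

I gripped the orange pipette by its sleeve pads, lifted it about 22 mm and drew it out along the stand's -x. I then carried it upright over the bottle and closed vials to the open amber vial. The job was handed in at about 15 s, still holding the pipette.

**Last checks:**
- **Grip and stillness:** The finger gap was 32.6 mm, the arm was still, and the force on the tool was under 1 N. No guard tripped on the moves that had one (the descent to the pipette and the last two at the vial).
- **Tip position:** The tip was last measured just before a final shift of about 1 mm. It lay within about 0.2 px of the position predicted for a plumb pipette, at a height of about 64 mm, or 10 mm above the rim.
- **Surroundings:** The bottle region of the picture was unchanged. The rack region showed 96 changed pixels, which I put down to the tip coming into view. The green pipette looked unmoved.

**Where the checks disagreed:** My estimates of the vial mouth's centre, from rim pixels, range data and rack pockets, spread by up to about 3 mm around the point I used, (506.2, 302.0). The opening's radius is 9 mm. The arm blocked the top camera over the vial, so the centring was confirmed in the scene view only.

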